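# Fit the lens in the inspection camera and screw down its retaining ring

### The arm

A 6-joint arm with a two-finger parallel gripper is mounted at the origin on the work surface. World frame = base frame: x ahead of the robot, y to its left, z up, the work surface at z = 0. Lengths are in m, angles in rad, forces in N, time in s.
With the tool pointing down it reaches from about 0.35 to 0.975 m from the base axis. Payload 4.9 kg.
Tool frame: the origin (TCP) lies at the very end of the fingers, on their centre line; the grasp point (between the pads) lies 19 mm behind it; z points along the fingers, y is the line along which they close (so a half turn about z gives the same grasp; the last joint's range is limited). The gripper opens to 85 mm and grips with 20 to 120 N. Pads are 22 mm wide; open, the fingers measure 114 mm over their backs; the gripper's body (76 mm by 85 mm) begins 54 mm behind the grasp point. The pads swing forward as they close: fully open they stand 13 mm farther back than shut.
Start: joints at [1.12, 0.053, 1.613, -0, 1.476, -0.119], TCP at [0.204, 0.591, 0.231] pointing down, gripper open.
Joint ranges: [-3.01, 3.01], [-1.01, 2.22], [0.06, 2.58], [-1.02, 4.17], [0.09, 2.62], [-3.14, 3.14]. Speed limits (rad/s): [2.57, 2.57, 3.14, 3.14, 3.14, 3.14].

### API

Orientations are given as a unit quaternion [w, x, y, z].
In Python, from plant import state, optics, ticket, nets gives the robot as it stands. The module is installed in compiled form; this text tells all that it offers.
- The arm moves only by the shell command python3 -m inch 'ROWS' [OPENING]. ROWS is JSON, a list of rows, each an object of numbers: "dx", "dy", "dz": the shift along the tool's x, y, z as a fraction of full scale; "rx", "ry", "rz": the turn, a rotation vector about the tool's x, y, z as a fraction of full scale. In form: [{"dx": .., "dy": .., "dz": .., "rx": .., "ry": .., "rz": ..}, ...]. A call has 1 to 5 rows; each row is the pose to reach, as a shift and turn from the pose commanded when the call began, along the tool's axes at that moment; what a row does not reach only later rows make up. Full scale, the value 1, is 0.8 m for a shift and 1.5 rad for a turn. A row lasts 1/10 s, in which the tool goes at most 50 mm and 8.59 degrees, less where a joint would pass 70% of its speed; a pose out of reach is approached as far as the arm can. A call with a number of a shift or a turn outside -1 to 1 is refused whole. A call with a gripper value outside its range is refused whole. OPENING is the opening, from -1 (shut) to 1 (fully open), set as the call begins (- or left out, the last holds). The fingers move at their own pace and stop on an object; the grip force is fixed at half the most. Time passes only in rows, so rows that repeat a pose let the fingers close. It gives the time, the measured TCP pose, the force, the opening and the grip force at its end, in the units of the state.
- state(): the state, without advancing time (a new reading comes with each control period).
- optics.grab_frame(name): name is "scene" or "side" or "wrist"; returns the picture (384x512x3 uint8, red, green, blue); there is no depth.
- optics.camera_info(name): a dict with "fx", "fy", "cx", "cy" (pixels), "R" (3x3) and "t" (3): a world point X has camera coordinates R X + t. Camera axes: x right, y down, z forward; pixel columns grow to the right and rows downward; lengths in m; the calibration is good to about 2 mm. A picture is of the moment at which its call begins: read the wrist's pose just before it. camera_info takes no time and is no camera call; for the wrist camera it gives the pose at the moment of the call.
- ticket.job_done(): hands the job in; it is judged then, once.
Trained networks look in the newest picture that a camera, given by its name, has taken for a name from the list of things; names that differ only in an ending like _2 or _b are one class to them, and where a whole thing is asked for, a point or a joint stands for the part that bears it (a point fixed in the world has none). Each returns a list of dicts, best first, with "confidence" (0 to 1); they miss things now and then, are a little off and sometimes report something else, mostly with a low value. They report only what shows in the picture. A call takes as long as a camera call. They do not tell look-alikes from the thing itself.
- nets.boxes_of(camera, name): "bbox" ([centre column, centre row, width, height] in pixels, round what is visible of it).
- nets.outline_of(camera, name): "pixels" (384x512 bool, what is visible of it) and "bbox" ([centre column, centre row, width, height] in pixels, round what is visible of it).
The state is a dict: "time": time; "joint_pos": joint angles; "joint_vel": joint speeds; "joint_efforts": joint torques, N m; "tool_pos": TCP position; "tool_rot": TCP orientation; "contact_force": force on the tool from outside, world axes, zero at the start; "ft_torque": the same for the moment, N m; "gripper_width": opening from 0.0 (shut) to 1.0 (fully open); "grasp_force": force on a finger pad.
Only numpy, scipy, OpenCV 4.12 (cv2) and the standard library are available. Lean on these libraries where they do the work, as an engineer would, in place of code of your own. Each camera call takes 0.05 s, during which the arm holds its last target. There are 200 camera calls.

### The job

Lower the lens gently, flange down, into the round cell of the camera head until it sits fully home. Then set the retaining ring over it with its three pins in the cell's three slots and screw it clockwise until it is snug against the lens flange, without forcing anything. Let go, and leave the other things on the bench alone.

Things in the scene. Friction and masses are not known exactly. Their poses are not given: they have to be found in the camera images.
- camera: Camera head, fixed, lying on its back: grey base 112 x 100 x 22 mm under a round aluminium turret of 80 mm diameter whose flat rim is 46 mm above the bench. The turret is the lens cell, open at the top: bore 56 mm diameter, flat steel seat disc at its bottom. Seat height differs from unit to unit, 28 to 30 mm above the bench, not measured. Origin: centre of the underside, on the cell's axis; z up.
- cell_mouth (a point): Centre of the cell's mouth, on its axis, level with the rim. Axes as the camera's. The seat lies 16 to 18 mm below this point.
- slot (a point): On the rim at 31 mm from the cell's axis, in the middle of one of three slots for the ring's pins. It lies in the direction of the camera's x axis, the other slots at 120 degrees; each is 10 mm wide along the rim and open from above, out to a radius of 34.5 mm. From each slot a groove (the thread) runs down clockwise, seen from above, by 4.8 mm per 90 degrees, for about 100 degrees.
- lens_center (a point): On the lens's axis, 28 mm above its underside (half its height); z is the axis, up. Loose lens, standing: dark flange of 53.2 mm diameter, 6 mm thick, at the bottom (lower edge chamfered 2.5 mm), and a round barrel of 26 mm diameter up to 56 mm, glass in its top. About 160 g. Hold it high, fingertips 22 mm or more above its underside, or they meet the rim before it is home.
- ring_center (a point): On the ring's axis, 18 mm above its underside (half its height); z is the axis, up. Loose aluminium retaining ring, standing, 36 mm tall, about 150 g, hole 36 mm: skirt of 53 mm diameter up to 14 mm (lower edge chamfered 2 mm), hexagonal collar of 42 mm across flats above, one flat facing along the point's x axis. Hold it by two opposite flats with the fingertips 16 mm or more above the underside, or they meet the rim.
- ring_pin (a point): Tip of one of the ring's three round radial pins (5 mm diameter): 33 mm from its axis, 4 mm above its underside, along the ring's x axis; the others at 120 degrees. Pins on the rim: underside 2 mm below the rim. Pins on the slot floors: about 9 to 9.5 mm below it.
- lens: The lens; origin at the centre of its underside, z up. With the lens home its flange's top is 10 to 12 mm below the rim.
- ring: The ring; origin at the centre of its underside, z up. It turns clockwise 30 to 75 degrees from the slots: first on the groove floors, then loose between floor and roof (0.8 mm play), then it bears on the lens flange and the turning torque rises, by about 0.1 N m in the first 4 degrees. From there to 45 N of clamping, which is forcing it, is about 15 degrees; 10 to 20 N is snug. It stays where it is left.
- cleaner: Bystander: white plastic bottle, 44 mm diameter, 110 mm tall. Origin at the centre of its underside.
- driver: Bystander: screwdriver 160 mm long with a black handle, lying on the bench. Origin at the middle of its length, underside.
- spacer: Bystander: plain aluminium spacer ring without pins, 48 mm diameter, 12 mm tall. Origin at the centre of its underside.
Things that resemble listed ones, but are neither listed nor needed, are in the scene too. Of the things like the lens, leave any that is red, turquoise or yellow; of the rest the larger one is meant.

How it is judged:
By the outcome, as a careful person would: the job done as asked, in the order asked, and still so for the second after the job is handed in, with the robot touching nothing.
It also fails if it takes over 72 s, if anything falls off the work surface, if the arm or the gripper's body presses on something with over 40 N, if the wrist force passes 120 N, or if a joint passes its speed limit or range.

## Working session

There is one attempt and no reset: what is moved stays moved. The work goes in short steps, Python scripts to look and compute and a shell command to move; the robot and the scene stay as the last step left them, time stands still between calls to the robot, and variables do not carry over. Pictures are saved under pics/ and viewed, at most 10 in all, crops included, and the job is handed in when it is done.

```bash
mkdir -p pics; python3 - <<'E'
from plant import state, optics, ticket, nets
import cv2,numpy as np
s=state();print({k:np.round(v,3).tolist() for k,v in s.items()})
ims=[]
for c in ("scene","side"):
    im=optics.grab_frame(c);ims.append(im);cv2.imwrite(f"pics/{c}0.png",im[:,:,::-1])
    i=optics.camera_info(c);print(c,i["fx"],i["cx"],i["cy"],np.round(i["R"],3).tolist(),np.round(i["t"],3).tolist())
    for n in ("camera","lens","ring","ring_pin","slot","cell_mouth","lens_center","ring_center"):
        try: print(c,n,[(np.round(d["bbox"]).tolist(),round(d["confidence"],2)) for d in nets.boxes_of(c,n)][:5])
        except Exception as e: print(n,e)
a=np.hstack(ims)
cv2.imwrite("pics/both.png",cv2.resize(a,(800,300),interpolation=cv2.INTER_AREA)[:,:,::-1])
E
```

```text
{'time': 0.0, 'joint_pos': [1.12, 0.053, 1.614, 0.0, 1.476, -0.119], 'joint_vel': [0.001, -0.001, 0.001, 0.001, -0.001, 0.001], 'joint_efforts': [0.001, -39.37, -37.018, -0.0, 0.007, 0.0], 'tool_pos': [0.203, 0.59, 0.23], 'tool_rot': [-0.0, 0.165, 0.986, -0.001], 'contact_force': [0.03, -0.312, -0.459], 'ft_torque': [0.031, -0.015, 0.028], 'grasp_force': 0.0, 'gripper_width': 1.001}
scene 468.1201209369187 259.4289261752449 189.44736519250247 [[0.033, 0.999, -0.017], [0.724, -0.036, -0.689], [-0.689, 0.01, -0.725]] [-0.036, -0.4, 1.472]
scene camera [([266.0, 176.0, 56.0, 51.0], 0.84)]
scene lens [([364.0, 169.0, 24.0, 29.0], 0.88), ([328.0, 163.0, 15.0, 24.0], 0.73), ([404.0, 177.0, 23.0, 28.0], 0.73), ([154.0, 186.0, 30.0, 28.0], 0.69), ([378.0, 151.0, 19.0, 25.0], 0.59)]
scene ring [([158.0, 184.0, 30.0, 26.0], 0.79)]
scene ring_pin [([157.0, 186.0, 23.0, 22.0], 0.78), ([264.0, 174.0, 54.0, 47.0], 0.34)]
scene slot []
scene cell_mouth [([262.0, 173.0, 54.0, 48.0], 0.71)]
scene lens_center [([364.0, 170.0, 22.0, 26.0], 0.89), ([368.0, 201.0, 26.0, 32.0], 0.71), ([329.0, 164.0, 15.0
[... 328 characters left out ...]
.0, 52.0, 38.0], 0.89)]
side lens [([285.0, 261.0, 16.0, 23.0], 0.72), ([276.0, 290.0, 21.0, 33.0], 0.66), ([322.0, 280.0, 20.0, 21.0], 0.63), ([245.0, 257.0, 21.0, 28.0], 0.61), ([300.0, 239.0, 13.0, 16.0], 0.53)]
side ring [([280.0, 144.0, 19.0, 20.0], 0.54)]
side ring_pin [([280.0, 142.0, 18.0, 15.0], 0.81)]
side slot [([290.0, 199.0, 50.0, 34.0], 0.85)]
side cell_mouth [([292.0, 198.0, 55.0, 37.0], 0.73)]
side lens_center [([324.0, 281.0, 21.0, 27.0], 0.78), ([246.0, 255.0, 16.0, 24.0], 0.74), ([287.0, 264.0, 23.0, 29.0], 0.56), ([298.0, 241.0, 17.0, 22.0], 0.56), ([279.0, 293.0, 21.0, 28.0], 0.56)]
side ring_center [([277.0, 142.0, 12.0, 16.0], 0.48), ([181.0, 242.0, 17.0, 37.0], 0.46)]
```

View pics/scene0.png

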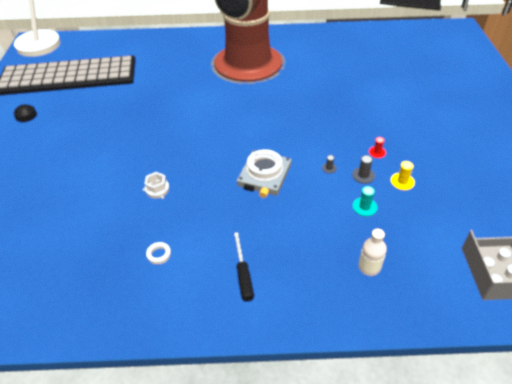

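View pics/side0.png

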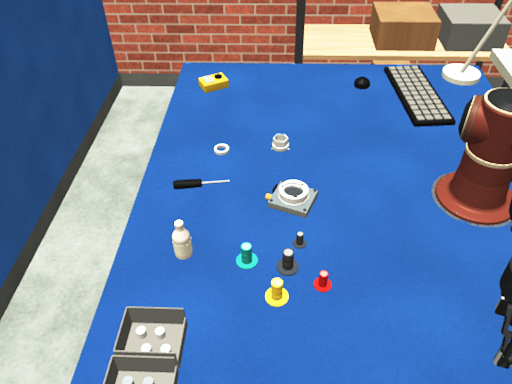

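The scene view shows lens look-alikes: large dark (364,169), small dark (330,163), red (378,147), yellow (403,175) and turquoise (366,201). I choose the large dark one, which is at (288,261) in side. The ring is at scene (156,185); the spacer (158,253) has no pins. The camera head is at (265,170).

```bash
cat > h.py <<'E'
from plant import state, optics, ticket, nets
import cv2,numpy as np
from scipy.spatial.transform import Rotation as Ro
def ray(i,u,v):
    d=np.array([(u-i["cx"])/i["fx"],(v-i["cy"])/i["fy"],1.]);R=np.array(i["R"])
    return -R.T@np.array(i["t"]),R.T@d
def onz(i,u,v,z):
    o,d=ray(i,u,v);return o+d*(z-o[2])/d[2]
def proj(i,X):
    c=(np.array(i["R"])@np.atleast_2d(X).T).T+np.array(i["t"])
    return np.c_[i["cx"]+i["fx"]*c[:,0]/c[:,2],i["cy"]+i["fy"]*c[:,1]/c[:,2]]
def rot(s=None):
    q=(s or state())["tool_rot"];return Ro.from_quat([q[1],q[2],q[3],q[0]])
def need(target,yaw_y=None):
    """dx,dy,dz fractions to bring TCP to target; rz to bring tool y along world angle (mod pi); rx,ry to vertical"""
    s=state();R=rot(s);d=R.inv().apply(np.array(target)-s["tool_pos"])/0.8
    print("shift frac",np.round(d,4),"pos",np.round(s["tool_pos"],4),"t",s["time"])
    y=R.apply([0,1,0]);a=np.arctan2(y[1],y[0]);print("tool y deg",np.degrees(a),"z",np.round(R.apply([0,0,1]),4),"q6",s["joint_pos"][5])
    if yaw_y is not None:
        e=(yaw_y-a+np.pi/2)%np.pi-np.pi/2;print("rz frac",-e/1.5, "deg world",np.degrees(e))
E
python3 - <<'E'
from h import *
I={c:optics.camera_info(c) for c in("scene","side")}
for n,a,b,z in(("lens",(364,169),(288,261),.028),("ring",(156,185),(280.5,143),.018),("mouth",(265,165),(293,190),.046)):
    print(n,onz(I["scene"],*a,z).round(3),onz(I["side"],*b,z).round(3))
im=cv2.imread("pics/scene0.png");cv2.imwrite("pics/crop1.png",cv2.resize(im[130:220,300:420],(720,540),interpolation=cv2.INTER_CUBIC))
i=optics.camera_info("wrist");s=state();R=rot(s)
o=-np.array(i["R"]).T@np.array(i["t"])
print("wrist cam in tool",R.inv().apply(o-s["tool_pos"]).round(3),"axes",np.round(np.array(i["R"])@R.as_matrix(),3).tolist(),i["fx"])
E
```

```text
lens [0.526 0.263 0.028] [0.52  0.272 0.028]
ring [ 0.544 -0.221  0.018] [ 0.541 -0.212  0.018]
mouth [0.52  0.033 0.046] [0.506 0.04  0.046]
wrist cam in tool [ 0.082  0.    -0.142] axes [[-0.001, 1.0, 0.001], [-0.948, -0.001, -0.319], [-0.319, -0.001, 0.948]] 310.4670236871609
```

View pics/crop1.png

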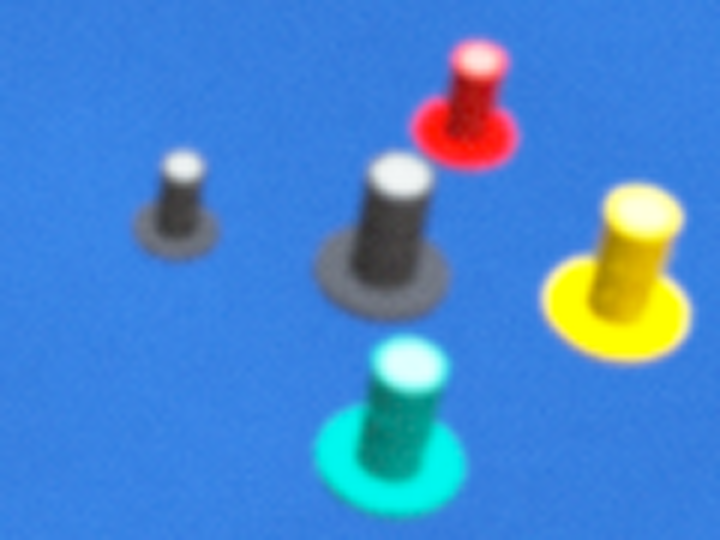

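```bash
python3 - <<'E'
from h import *
I={c:optics.camera_info(c) for c in("scene","side")}
i=I["scene"]
for n,p,z in(("lens top",(366.8,159),.056),("lens fl",(382/6+300,275/6+130),.004),("red",(467/6+300,130/6+130),.003),("yel",(617/6+300,305/6+130),.003),("turq",(390/6+300,462/6+130),.003),("small",(176/6+300,230/6+130),.003)):
    print(n,onz(i,*p,z).round(3))
need([0.523,0.266,0.2])
E
```

```text
lens top [0.522 0.266 0.056]
lens fl [0.525 0.266 0.004]
red [0.441 0.318 0.003]
yel [0.545 0.355 0.003]
turq [0.622 0.251 0.003]
small [0.494 0.189 0.003]
shift frac [-0.5098 -0.2539  0.0392] pos [0.2036 0.5909 0.2314] t 0.9
tool y deg 70.98839444346471 z [-0.e+00  1.e-04 -1.e+00] q6 -0.11900616536462783
```

```bash
python3 -m inch '[{"dx":-0.51,"dy":-0.254,"dz":0.04,"rz":-0.477},{"dx":-0.51,"dy":-0.254,"dz":0.04,"rz":-0.477},{"dx":-0.51,"dy":-0.254,"dz":0.04,"rz":-0.477},{"dx":-0.51,"dy":-0.254,"dz":0.04,"rz":-0.477},{"dx":-0.51,"dy":-0.254,"dz":0.04,"rz":-0.477}]'; python3 -c "
from h import *
need([0.523,0.266,0.2],np.radians(112))"
```

```text
shift frac [-0.5098 -0.2539  0.0392] pos [0.2036 0.5909 0.2314] t 0.9
tool y deg 70.98839444346471 z [-0.e+00  1.e-04 -1.e+00] q6 -0.11900616536462783
rz frac -0.47719169899382824 deg world 41.011605556535294validation failed for argument at $[0]...
```

```bash
python3 -m inch '[{"dx":-0.51,"dy":-0.254,"dz":0.04,"rx":0,"ry":0,"rz":-0.477},{"dx":-0.51,"dy":-0.254,"dz":0.04,"rx":0,"ry":0,"rz":-0.477},{"dx":-0.51,"dy":-0.254,"dz":0.04,"rx":0,"ry":0,"rz":-0.477},{"dx":-0.51,"dy":-0.254,"dz":0.04,"rx":0,"ry":0,"rz":-0.477},{"dx":-0.51,"dy":-0.254,"dz":0.04,"rx":0,"ry":0,"rz":-0.477}]'; python3 -c "
from h import *
need([0.523,0.266,0.2],np.radians(112))"
```

```text
time: 1.4
tool_pos: [0.3691, 0.423, 0.215]
tool_rot: [0.0, -0.188, 0.982, 0.0]
contact_force: [-0.4, -0.5, -1.1]
gripper_width: 0.999
grasp_force: 0.0
shift frac [-0.1065 -0.2533  0.0188] pos [0.3691 0.423  0.215 ] t 1.4
tool y deg 111.63591869754326 z [ 5.e-04  4.e-04 -1.e+00] q6 -1.2276328526502513
rz frac -0.004236278315212931 deg world 0.36408130245673787
```

```bash
python3 -m inch '[{"dx":-0.107,"dy":-0.253,"dz":0.019,"rx":0,"ry":0,"rz":0},{"dx":-0.107,"dy":-0.253,"dz":0.019,"rx":0,"ry":0,"rz":0},{"dx":-0.107,"dy":-0.253,"dz":0.019,"rx":0,"ry":0,"rz":0},{"dx":-0.107,"dy":-0.253,"dz":0.019,"rx":0,"ry":0,"rz":0},{"dx":-0.107,"dy":-0.253,"dz":0.019,"rx":0,"ry":0,"rz":0}]' 0.2; python3 - <<'E'
from h import *
need([0.523,0.266,0.2],np.radians(112))
i=optics.camera_info("wrist");im=optics.grab_frame("wrist");cv2.imwrite("pics/w1.png",im[:,:,::-1])
print(proj(i,[[.523,.266,0],[.523,.266,.056]]))
for d in nets.outline_of("wrist","lens"): print(np.round(d["bbox"],1),d["confidence"])
E
```

```text
time: 1.9
tool_pos: [0.5236, 0.2636, 0.1995]
tool_rot: [0.0, -0.183, 0.983, -0.0]
contact_force: [-0.7, -0.2, 0.3]
gripper_width: 0.599
grasp_force: 0.0
shift frac [-0.0004  0.0031 -0.0007] pos [0.5236 0.2636 0.1995] t 1.9
tool y deg 111.07254671884986 z [ 5.e-04 -9.e-04 -1.e+00] q6 -1.5984632149748246
rz frac -0.010791408942996425 deg world 0.9274532811501418
[[253.50074455 162.71811345]
 [253.85257288 176.44198663]]
[314.1 213.8  45.4  53.7] 0.98
[197.2 110.1  30.5  34. ] 0.83
[327.7 110.8  41.6  41.4] 0.71
[253.9 163.2  48.7  51.7] 0.7
[212.3 240.4  46.5  52.5] 0.57
```

View pics/w1.png

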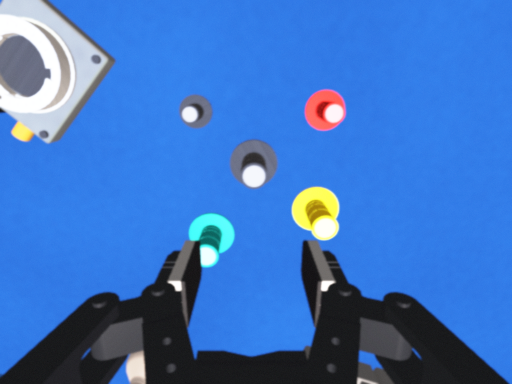

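```bash
python3 - <<'E'
from h import *
im=cv2.imread("pics/w1.png")[:,:,::-1];i=optics.camera_info("wrist")
g=im[140:200,225:285].astype(int)
m=(g.min(2)>150).astype(np.uint8);n,l,st,ce=cv2.connectedComponentsWithStats(m);print(st,ce)
k=1+np.argmax(st[1:,4]);u,v=ce[k]+[225,140];P=onz(i,u,v,.056);print(u,v,P)
b=(g[:,:,2]<130).astype(np.uint8);ys,xs=np.nonzero(b);print(xs.min()+225,xs.max()+225,ys.min()+140,ys.max()+140)
u=(xs.min()+xs.max())/2+225.; Q=onz(i,u+.0,ys.min()+140-.5,.006);print("flange back edge",Q)
need([P[0],P[1],.1],np.radians(112))
# mouth location rough
print(onz(i,22,62,.046),proj(i,[[.513,.036,.046]]))
E
```

```text
[[   0    0   60   60 3174]
 [  17   25   24   23  426]] [[29.62413359 28.65532451]
 [28.57511737 35.79342723]]
253.57511737089203 175.79342723004694 [0.52167817 0.26650553 0.056     ]
240 267 151 172
flange back edge [0.50804553 0.26151203 0.006     ]
shift frac [0.0005 0.0029 0.1242] pos [0.5229 0.2645 0.1994] t 2.0
tool y deg 111.04676837444508 z [-2.e-04 -6.e-04 -1.e+00] q6 -1.5964464262874116
rz frac -0.011091353600047427 deg world 0.9532316255549238
[0.50028476 0.03886754 0.046     ] [[16.76753239 75.08101148]]
```

```bash
python3 -m inch '[{"dx":0.0005,"dy":0.002,"dz":0.05,"rx":0,"ry":0,"rz":0},{"dx":0.0005,"dy":0.002,"dz":0.1,"rx":0,"ry":0,"rz":0},{"dx":0.0005,"dy":0.002,"dz":0.15,"rx":0,"ry":0,"rz":0},{"dx":0.0005,"dy":0.002,"dz":0.195,"rx":0,"ry":0,"rz":0},{"dx":0.0005,"dy":0.002,"dz":0.217,"rx":0,"ry":0,"rz":0}]'
python3 -m inch '[{"dx":0,"dy":0,"dz":0,"rx":0,"ry":0,"rz":0},{"dx":0,"dy":0,"dz":0,"rx":0,"ry":0,"rz":0}]' ; python3 -c "
from h import *
need([0.5217,0.2665,0.026])"
```

```text
time: 2.5
tool_pos: [0.5169, 0.2684, 0.0221]
tool_rot: [-0.003, -0.185, 0.983, -0.0]
contact_force: [0.3, 0.3, -0.9]
gripper_width: 0.597
grasp_force: 0.0
time: 2.7
tool_pos: [0.5201, 0.2691, 0.0267]
tool_rot: [0.0, -0.185, 0.983, 0.0]
contact_force: [0.6, -0.0, 0.7]
gripper_width: 0.602
grasp_force: 0.0
shift frac [-0.0006 -0.0037  0.0009] pos [0.5201 0.2691 0.0267] t 2.7
tool y deg 111.34911707824644 z [ 3.e-04  4.e-04 -1.e+00] q6 -1.5933134023538906
```

```bash
python3 -m inch '[{"dx":-0.0005,"dy":-0.0035,"dz":0,"rx":0,"ry":0,"rz":0},{"dx":-0.0005,"dy":-0.0035,"dz":0,"rx":0,"ry":0,"rz":0}]'
python3 -m inch '[{"dx":0,"dy":0,"dz":0,"rx":0,"ry":0,"rz":0},{"dx":0,"dy":0,"dz":0,"rx":0,"ry":0,"rz":0},{"dx":0,"dy":0,"dz":0,"rx":0,"ry":0,"rz":0},{"dx":0,"dy":0,"dz":0,"rx":0,"ry":0,"rz":0},{"dx":0,"dy":0,"dz":0,"rx":0,"ry":0,"rz":0}]' -1; python3 -c "
from h import *
need([0.5217,0.2665,0.026])"
```

```text
time: 2.9
tool_pos: [0.5232, 0.2662, 0.0284]
tool_rot: [0.002, -0.185, 0.983, 0.0]
contact_force: [-0.1, 0.3, -0.4]
gripper_width: 0.599
grasp_force: 0.0
time: 3.4
tool_pos: [0.5225, 0.2661, 0.0273]
tool_rot: [0.001, -0.185, 0.983, 0.0]
contact_force: [-1.3, 0.5, 6.0]
gripper_width: 0.286
grasp_force: 58.9
shift frac [0.0007 0.0009 0.0016] pos [0.5225 0.2661 0.0273] t 3.4
tool y deg 111.28926967587276 z [ 1.6e-03  6.0e-04 -1.0e+00] q6 -1.598339118689034
```

```bash
python3 -m inch '[{"dx":0,"dy":0,"dz":-0.02,"rx":0,"ry":0,"rz":0},{"dx":0,"dy":0,"dz":-0.07,"rx":0,"ry":0,"rz":0},{"dx":0,"dy":0,"dz":-0.13,"rx":0,"ry":0,"rz":0},{"dx":0,"dy":0,"dz":-0.19,"rx":0,"ry":0,"rz":0},{"dx":0,"dy":0,"dz":-0.195,"rx":0,"ry":0,"rz":0}]'; python3 -c "
from h import *
need([0.564,0.059,0.18])"
```

```text
time: 3.9
tool_pos: [0.5256, 0.2671, 0.1914]
tool_rot: [0.007, -0.185, 0.983, 0.001]
contact_force: [1.7, -0.2, -0.7]
gripper_width: 0.281
grasp_force: 59.2
shift frac [ 0.0499 -0.2598  0.0136] pos [0.5256 0.2671 0.1914] t 3.9
tool y deg 111.29488362027473 z [ 0.0133  0.0047 -0.9999] q6 -1.5984121469163064
```

```bash
python3 -m inch '[{"dx":0.01,"dy":-0.052,"dz":0,"rx":0,"ry":0,"rz":0},{"dx":0.02,"dy":-0.11,"dz":0,"rx":0,"ry":0,"rz":0},{"dx":0.03,"dy":-0.17,"dz":0.005,"rx":0,"ry":0,"rz":0},{"dx":0.045,"dy":-0.23,"dz":0.01,"rx":0,"ry":0,"rz":0},{"dx":0.05,"dy":-0.26,"dz":0.014,"rx":0,"ry":0,"rz":0}]'
python3 -m inch '[{"dx":0,"dy":0,"dz":0,"rx":0,"ry":0,"rz":0},{"dx":0,"dy":0,"dz":0,"rx":0,"ry":0,"rz":0},{"dx":0,"dy":0,"dz":0,"rx":0,"ry":0,"rz":0}]';  python3 - <<'E'
from h import *
need([0.564,0.059,0.18])
i=optics.camera_info("wrist");im=optics.grab_frame("wrist");cv2.imwrite("pics/w2.png",im[:,:,::-1])
print(proj(i,[[.508,.037,.046]]))
for n in("cell_mouth","slot","camera"):
  for d in nets.boxes_of("wrist",n): print(n,np.round(d["bbox"],1),d["confidence"])
E
```

```text
time: 4.4
tool_pos: [0.5593, 0.054, 0.17]
tool_rot: [-0.001, -0.183, 0.983, -0.0]
contact_force: [0.4, 0.7, -1.9]
gripper_width: 0.284
grasp_force: 59.5
time: 4.7
tool_pos: [0.5596, 0.0583, 0.1707]
tool_rot: [-0.0, -0.185, 0.983, 0.0]
contact_force: [0.2, 0.4, -0.9]
gripper_width: 0.283
grasp_force: 59.5
shift frac [-0.0054 -0.0012 -0.0116] pos [0.5596 0.0583 0.1707] t 4.7
tool y deg 111.34722172257455 z [-6.e-04  4.e-04 -1.e+00] q6 -1.9720839181245529
[[249.71181681 118.6267427 ]]
cell_mouth [245.8 105.6 156.7 160.2] 0.89
slot [245.2 107.  160.9 167. ] 0.61
camera [248.2 103.9 159.4 161.9] 0.66
```

View pics/w2.png

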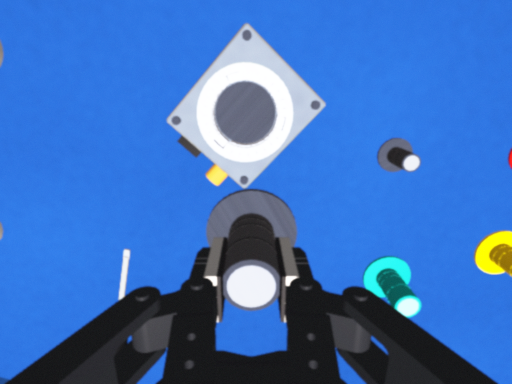

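```bash
python3 - <<'E'
from h import *
im=cv2.imread("pics/w2.png")[:,:,::-1];i=optics.camera_info("wrist");s=state();R=rot(s)
g=im.min(2).astype(int)
m=(g>225).astype(np.uint8);n,l,st,ce=cv2.connectedComponentsWithStats(m)
for k in range(1,n):
    if st[k,4]>300: print(st[k],ce[k])
k=l[112,212];k=k or l[112,285]
c=cv2.findContours((l==k).astype(np.uint8),cv2.RETR_CCOMP,cv2.CHAIN_APPROX_NONE)[0]
for q in sorted(c,key=len)[-2:]:
    e=cv2.fitEllipse(q);print(e,"z46",onz(i,*e[0],.046).round(4))
    X=np.array([onz(i,*p,.046) for p in q[:,0,:]]);print("diam",np.hypot(*(X-X.mean(0))[:,:2].T).mean()*2)
# lens top
for k in range(1,n):
    if st[k,4]>300 and ce[k][1]>250 and 200<ce[k][0]<300:
        P=onz(i,*ce[k],s["tool_pos"][2]+.030);print("lens top in tool",R.inv().apply(P-s["tool_pos"]))
crop=im[50:175,175:320];cv2.imwrite("pics/c2.png",cv2.resize(crop,None,fx=5,fy=4.8,interpolation=cv2.INTER_CUBIC)[:600,:800,::-1])
# contrast enhanced for bright values
E
```

```text
[ 197   62   96  100 4317] [244.53416725 111.17604818]
[ 228  266   47   41 1507] [250.86529529 285.94293298]
((244.6919708251953, 112.50806427001953), (65.03486633300781, 66.0714111328125), 168.5579833984375) z46 [0.5053 0.0313 0.046 ]
diam 0.054236315630316397
((244.5695037841797, 111.77668762207031), (95.69911193847656, 99.33012390136719), 178.29147338867188) z46 [0.5047 0.031  0.046 ]
diam 0.08064193127463547
lens top in tool [ 9.88720890e-04 -8.57766213e-05 -3.00000595e-02]
```

View pics/c2.png

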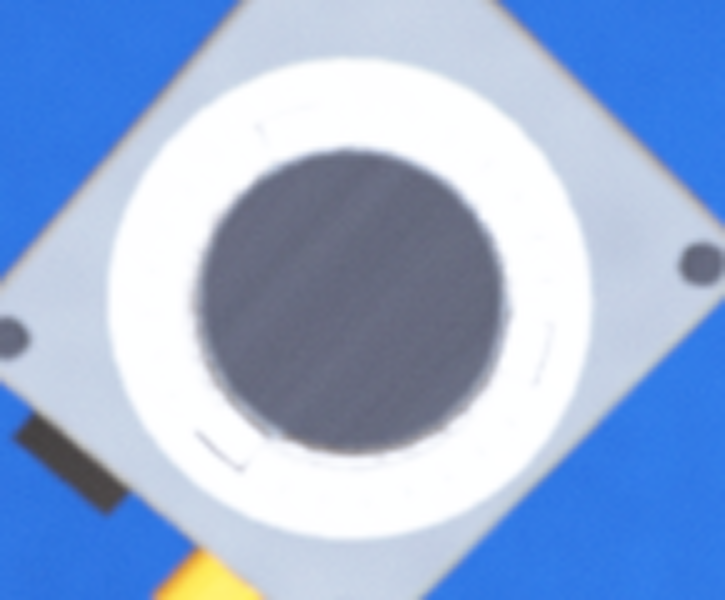

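The slots show faintly at crop (290,117), (547,355) and (219,451), and the bore centre is at (350,303). The lens is held upright in the fingers.

```bash
python3 - <<'E'
from h import *
im=cv2.imread("pics/w2.png")[:,:,::-1];i=optics.camera_info("wrist")
g=cv2.cvtColor(im,cv2.COLOR_RGB2GRAY).astype(float)
P=[]
for u,v in((247,35),(316,104),(244,180),(176,120)):
    w=g[v-6:v+7,u-6:u+7];w=np.clip(150-w,0,None);yy,xx=np.mgrid[-6:7,-6:7];a,b=u+(w*xx).sum()/w.sum(),v+(w*yy).sum()/w.sum();P.append(onz(i,a,b,.022))
P=np.array(P);print(P.round(4).tolist(),P.mean(0).round(4))
for k in range(4):
    d=P[(k+1)%4]-P[k];print(np.hypot(*d[:2]).round(4),np.degrees(np.arctan2(d[1],d[0])).round(1))
need([.5059,.0316,.085])
# polar unwrap of rim brightness at r=29..35 mm
C=np.array([.505,.0312]);th=np.arange(0,360,2)
for r in(.0325,.0345,.036):
    X=np.c_[C[0]+r*np.cos(np.radians(th)),C[1]+r*np.sin(np.radians(th)),np.full(len(th),.046)]
    p=proj(i,X).astype(np.float32);b=cv2.remap(g.astype(np.float32),p[:,0],p[:,1],cv2.INTER_LINEAR).ravel();print(r,[(int(t),int(x)) for t,x in zip(th,b) if x<250])
E
```

```text
[[0.4467, 0.0099, 0.022], [0.4773, 0.0885, 0.022], [0.5679, 0.0538, 0.022], [0.5367, -0.0252, 0.022]] [0.5071 0.0318 0.022 ]
0.0843 68.7
0.0969 -20.9
0.085 -111.5
0.0966 158.7
shift frac [ 0.075  -0.0066  0.1075] pos [0.5598 0.0584 0.171 ] t 4.9
tool y deg 111.38907271565144 z [ 0.e+00  1.e-04 -1.e+00] q6 -1.9723506858987754
0.0325 [(228, 248), (230, 249)]
0.0345 [(86, 249), (88, 240), (90, 247), (92, 242), (94, 247), (96, 245), (98, 246), (100, 248), (102, 247), (104, 248), (332, 246), (334, 237), (336, 236), (338, 238), (340, 242), (342, 243), (344, 245), (346, 246), (348, 237), (350, 247)]
0.036 [(332, 245), (334, 240), (336, 238), (338, 236), (340, 234), (342, 235), (344, 238), (346, 237), (348, 235), (350, 248)]
```

```bash
python3 -m inch '[{"dx":0.06,"dy":-0.0065,"dz":0.03,"rx":0,"ry":0,"rz":0},{"dx":0.074,"dy":-0.0065,"dz":0.07,"rx":0,"ry":0,"rz":0},{"dx":0.074,"dy":-0.0065,"dz":0.1,"rx":0,"ry":0,"rz":0},{"dx":0.074,"dy":-0.0065,"dz":0.107,"rx":0,"ry":0,"rz":0},{"dx":0.074,"dy":-0.0065,"dz":0.107,"rx":0,"ry":0,"rz":0}]'
python3 -m inch '[{"dx":0,"dy":0,"dz":0,"rx":0,"ry":0,"rz":0},{"dx":0,"dy":0,"dz":0,"rx":0,"ry":0,"rz":0},{"dx":0,"dy":0,"dz":0,"rx":0,"ry":0,"rz":0}]';  python3 - <<'E'
from h import *
need([0.5067,0.0317,0.06])
i=optics.camera_info("wrist");im=optics.grab_frame("wrist");s=state()
print(s["contact_force"],s["ft_torque"])
cv2.imwrite("pics/w3.png",im[:,:,::-1])
cv2.imwrite("pics/w3c.png",cv2.resize(im[130:330,130:380],(750,600),interpolation=cv2.INTER_CUBIC)[:,:,::-1])
E
```

```text
time: 5.4
tool_pos: [0.5063, 0.0315, 0.0848]
tool_rot: [-0.001, -0.185, 0.983, 0.0]
contact_force: [1.0, 0.3, 0.4]
gripper_width: 0.282
grasp_force: 59.5
time: 5.7
tool_pos: [0.508, 0.0311, 0.0869]
tool_rot: [0.001, -0.185, 0.983, -0.0]
contact_force: [-0.6, -0.5, -1.0]
gripper_width: 0.286
grasp_force: 59.5
shift frac [0.0013 0.0013 0.0336] pos [0.508  0.0311 0.0869] t 5.7
tool y deg 111.30728711346734 z [ 2.7e-03 -2.0e-04 -1.0e+00] q6 -2.0278571974377297
[ 0.47741871 -0.58562133 -1.45693827] [ 0.00452148 -0.07172527  0.00551497]
```

View pics/w3c.png

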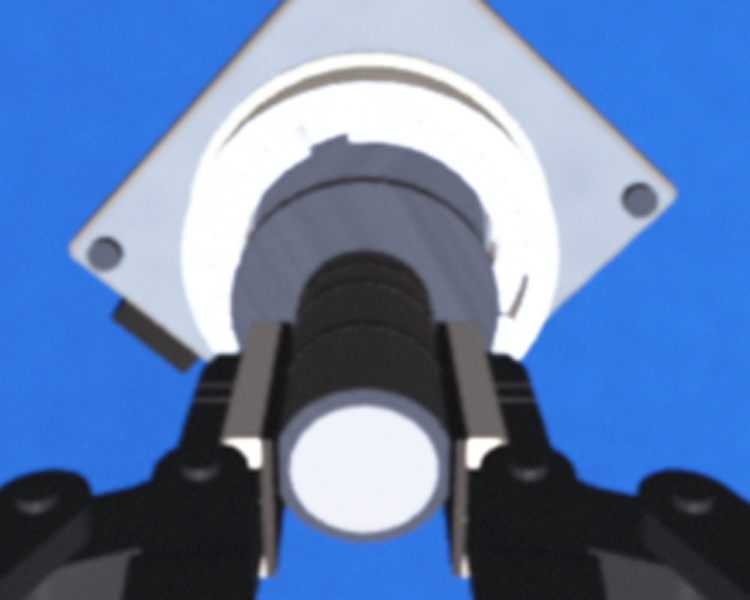

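```bash
python3 - <<'E'
from h import *
from scipy.optimize import least_squares
i=optics.camera_info("wrist");s=state();R=rot(s);g=cv2.cvtColor(cv2.imread("pics/w3.png"),cv2.COLOR_BGR2GRAY)
print(i["cx"])
tz=s["tool_pos"][2]
def fit(pts,z,r):
    X=np.array([onz(i,130+u/3,130+v/3,z)[:2] for u,v in pts])
    q=least_squares(lambda c:np.hypot(*(X-c[:2]).T)-r,X.mean(0));q3=least_squares(lambda c:np.hypot(*(X-c[:2]).T)-c[2],[*X.mean(0),r])
    for c in(q.x,q3.x): print(c.round(4),"tool",R.inv().apply(np.r_[c[:2],z]-s["tool_pos"]).round(4), abs(q.fun).max().round(4))
print("rim top outer");fit([(181,250),(190,195),(218,140),(522,140),(550,195),(559,250),(553,300),(188,305)],.046,.040)
print("flange top");fit([(232,290),(238,255),(262,212),(300,187),(365,177),(430,190),(470,220),(492,258),(498,290)],tz-.020,.0266)
fit([(285,465),(450,465),(365,388),(365,541)],tz+.030,.013)
E
```

```text
250.9111786012514
rim top outer
[0.5042 0.0312] tool [0.0033 0.0014 0.0405] 0.0011
[0.5048 0.0314 0.0406] tool [0.0026 0.0014 0.0405] 0.0011
flange top
[0.5061 0.0306] tool [0.0017 0.0001 0.02  ] 0.0011
[0.505  0.0302 0.0257] tool [0.0029 0.0001 0.02  ] 0.0011
[0.5063 0.0313] tool [ 0.0011  0.0006 -0.03  ] 0.0013
[0.5063 0.0312 0.0123] tool [ 0.0011  0.0006 -0.03  ] 0.0013
```

```bash
python3 -m inch '[{"dx":0.0016,"dy":0.0012,"dz":0.006,"rx":0,"ry":0,"rz":0},{"dx":0.0016,"dy":0.0012,"dz":0.012,"rx":0,"ry":0,"rz":0},{"dx":0.0016,"dy":0.0012,"dz":0.017,"rx":0,"ry":0,"rz":0},{"dx":0.0016,"dy":0.0012,"dz":0.018,"rx":0,"ry":0,"rz":0},{"dx":0.0016,"dy":0.0012,"dz":0.019,"rx":0,"ry":0,"rz":0}]'
python3 -m inch '[{"dx":0,"dy":0,"dz":0.001,"rx":0,"ry":0,"rz":0},{"dx":0,"dy":0,"dz":0.002,"rx":0,"ry":0,"rz":0},{"dx":0,"dy":0,"dz":0.004,"rx":0,"ry":0,"rz":0}]'; python3 -c "
from h import *
need([0.507,0.0317,0.0565]);print(state()['contact_force'],state()['ft_torque'])"
```

```text
time: 6.25
tool_pos: [0.5053, 0.0315, 0.07]
tool_rot: [0.0, -0.185, 0.983, 0.0]
contact_force: [1.2, 1.2, -1.3]
gripper_width: 0.283
grasp_force: 59.8
time: 6.55
tool_pos: [0.5054, 0.0314, 0.067]
tool_rot: [0.0, -0.185, 0.983, -0.0]
contact_force: [0.3, -0.7, -0.7]
gripper_width: 0.287
grasp_force: 59.8
shift frac [-0.002  -0.0005  0.0131] pos [0.5054 0.0314 0.067 ] t 6.55
tool y deg 111.28971450173503 z [ 4.e-04 -0.e+00 -1.e+00] q6 -2.0273004188508863
[ 0.30553896 -0.70011936 -0.73483259] [ 0.0613263  -0.11543804  0.05685696]
```

```bash
python3 -m inch '[{"dx":0,"dy":0,"dz":0.002,"rx":0,"ry":0,"rz":0},{"dx":0,"dy":0,"dz":0.004,"rx":0,"ry":0,"rz":0},{"dx":0,"dy":0,"dz":0.006,"rx":0,"ry":0,"rz":0},{"dx":0,"dy":0,"dz":0.008,"rx":0,"ry":0,"rz":0},{"dx":0,"dy":0,"dz":0.0095,"rx":0,"ry":0,"rz":0}]'
python3 -m inch '[{"dx":0,"dy":0,"dz":0.001,"rx":0,"ry":0,"rz":0},{"dx":0,"dy":0,"dz":0.001,"rx":0,"ry":0,"rz":0}]'
```

```text
time: 7.05
tool_pos: [0.5053, 0.0315, 0.0593]
tool_rot: [0.0, -0.185, 0.983, 0.0]
contact_force: [0.7, 0.5, -1.0]
gripper_width: 0.287
grasp_force: 59.8
time: 7.25
tool_pos: [0.5053, 0.0315, 0.0585]
tool_rot: [0.0, -0.185, 0.983, -0.0]
contact_force: [1.0, -0.4, -2.1]
gripper_width: 0.287
grasp_force: 59.8
```

Underside is about 31 mm above the bench; I go on in small steps.

```bash
python3 -m inch '[{"dx":0,"dy":0,"dz":0.0006,"rx":0,"ry":0,"rz":0},{"dx":0,"dy":0,"dz":0.0012,"rx":0,"ry":0,"rz":0},{"dx":0,"dy":0,"dz":0.0012,"rx":0,"ry":0,"rz":0}]'
python3 -m inch '[{"dx":0,"dy":0,"dz":0.0006,"rx":0,"ry":0,"rz":0},{"dx":0,"dy":0,"dz":0.001,"rx":0,"ry":0,"rz":0},{"dx":0,"dy":0,"dz":0.001,"rx":0,"ry":0,"rz":0}]'
```

```text
time: 7.55
tool_pos: [0.5053, 0.0315, 0.0577]
tool_rot: [0.0, -0.185, 0.983, -0.0]
contact_force: [1.4, 0.8, -0.8]
gripper_width: 0.287
grasp_force: 59.8
time: 7.85
tool_pos: [0.5053, 0.0315, 0.0571]
tool_rot: [0.0, -0.185, 0.983, -0.0]
contact_force: [0.6, 0.5, 2.1]
gripper_width: 0.286
grasp_force: 59.8
```

```bash
python3 -m inch '[{"dx":0,"dy":0,"dz":0.0005,"rx":0,"ry":0,"rz":0},{"dx":0,"dy":0,"dz":0.0005,"rx":0,"ry":0,"rz":0}]'
python3 -c "
from h import *
print(state()['contact_force'],state()['ft_torque'],state()['tool_pos'])"
python3 -m inch '[{"dx":0,"dy":0,"dz":0.0005,"rx":0,"ry":0,"rz":0},{"dx":0,"dy":0,"dz":0.0005,"rx":0,"ry":0,"rz":0}]'
```

```text
time: 8.05
tool_pos: [0.5054, 0.0315, 0.057]
tool_rot: [0.0, -0.185, 0.983, -0.0]
contact_force: [-0.7, -0.1, 4.6]
gripper_width: 0.283
grasp_force: 60.1
[-0.70825389 -0.11196814  4.6488809 ] [ 0.09792095  0.12176961 -0.02246984] [0.50542412 0.03149732 0.05701072]
time: 8.25
tool_pos: [0.5055, 0.0315, 0.057]
tool_rot: [0.0, -0.185, 0.983, -0.0]
contact_force: [-2.7, 1.1, 6.9]
gripper_width: 0.285
grasp_force: 60.5
```

```bash
python3 -m inch '[{"dx":0,"dy":0,"dz":-0.0008,"rx":0,"ry":0,"rz":0},{"dx":0,"dy":0,"dz":-0.0008,"rx":0,"ry":0,"rz":0},{"dx":0,"dy":0,"dz":-0.0008,"rx":0,"ry":0,"rz":0},{"dx":0,"dy":0,"dz":-0.0008,"rx":0,"ry":0,"rz":0}]' 0.2
python3 -m inch '[{"dx":0,"dy":0,"dz":-0.02,"rx":0,"ry":0,"rz":0},{"dx":0,"dy":0,"dz":-0.07,"rx":0,"ry":0,"rz":0},{"dx":0,"dy":0,"dz":-0.12,"rx":0,"ry":0,"rz":0},{"dx":0,"dy":0,"dz":-0.15,"rx":0,"ry":0,"rz":0},{"dx":0,"dy":0,"dz":-0.16,"rx":0,"ry":0,"rz":0}]'
python3 - <<'E'
from h import *
from scipy.spatial.transform import Rotation as Ro
im=optics.grab_frame("wrist");i=optics.camera_info("wrist");cv2.imwrite("pics/w4.png",im[:,:,::-1])
g=im.min(2);print(proj(i,[[.505,.0315,.046],[.505,.0315,.086]]))
m=(g>170).astype(np.uint8);n,l,st,ce=cv2.connectedComponentsWithStats(m)
for k in range(1,n):
    if st[k,4]>150: print(st[k],ce[k],onz(i,*ce[k],.0857).round(4),onz(i,*ce[k],.046).round(4))
need([0.543,-0.216,0.2])
E
```

```text
time: 8.65
tool_pos: [0.5047, 0.0314, 0.0561]
tool_rot: [-0.0, -0.185, 0.983, 0.0]
contact_force: [1.2, 0.3, -0.8]
gripper_width: 0.601
grasp_force: 0.0
time: 9.15
tool_pos: [0.5069, 0.0313, 0.1882]
tool_rot: [0.003, -0.185, 0.983, -0.001]
contact_force: [0.6, -0.2, 0.1]
gripper_width: 0.598
grasp_force: 0.0
[[252.24494824 174.55665444]
 [252.29278213 187.84624714]]
[  0  83  31  60 806] [ 14.46650124 115.22580645] [ 0.5167 -0.1603  0.0857] [ 0.5309 -0.1866  0.046 ]
[ 183   95  140  134 7363] [252.65068586 162.47874508] [0.4849 0.024  0.0857] [0.4939 0.0276 0.046 ]
[240 175  26  25 511] [252.36203523 187.27201566] [0.5046 0.0314 0.0857] [0.5168 0.0362 0.046 ]
[  0 250  29  35 452] [ 14.29646018 268.60176991] [ 0.6561 -0.1423  0.0857] [ 0.6929 -0.1658  0.046 ]
shift frac [ 0.0699 -0.3046 -0.0151] pos [0.5066 0.0313 0.1876] t 9.2
tool y deg 111.29160889311522 z [ 4.9e-03 -5.0e-04 -1.0e+00] q6 -2.0272741844553357
```

```bash
python3 -m inch '[{"dx":0.015,"dy":-0.06,"dz":-0.01,"rx":0,"ry":0,"rz":0},{"dx":0.03,"dy":-0.12,"dz":-0.015,"rx":0,"ry":0,"rz":0},{"dx":0.045,"dy":-0.18,"dz":-0.015,"rx":0,"ry":0,"rz":0},{"dx":0.06,"dy":-0.24,"dz":-0.015,"rx":0,"ry":0,"rz":0},{"dx":0.07,"dy":-0.29,"dz":-0.015,"rx":0,"ry":0,"rz":0}]' 0.7
python3 -m inch '[{"dx":0,"dy":-0.014,"dz":0.04,"rx":0,"ry":0,"rz":0},{"dx":0,"dy":-0.014,"dz":0.05,"rx":0,"ry":0,"rz":0},{"dx":0,"dy":-0.014,"dz":0.05,"rx":0,"ry":0,"rz":0},{"dx":0,"dy":-0.014,"dz":0.05,"rx":0,"ry":0,"rz":0}]'
python3 - <<'E'
from h import *
need([0.543,-0.216,0.16])
im=optics.grab_frame("wrist");i=optics.camera_info("wrist");cv2.imwrite("pics/w5.png",im[:,:,::-1])
u,v=proj(i,[[.543,-.216,.036]])[0];print(u,v)
for n in("ring","ring_pin"):
  for d in nets.boxes_of("wrist",n): print(n,np.round(d["bbox"],1),d["confidence"])
u,v=int(u),int(v);a=max(v-80,0)
cv2.imwrite("pics/w5c.png",cv2.resize(im[a:a+150,u-100:u+100],(800,600),interpolation=cv2.INTER_CUBIC)[:,:,::-1]);print(a,u-100)
E
```

```text
time: 9.7
tool_pos: [0.536, -0.207, 0.1938]
tool_rot: [-0.002, -0.184, 0.983, 0.001]
contact_force: [0.1, -0.2, 0.5]
gripper_width: 0.851
grasp_force: 0.0
time: 10.1
tool_pos: [0.5409, -0.2143, 0.1559]
tool_rot: [-0.001, -0.185, 0.983, 0.001]
contact_force: [0.4, 0.7, 0.1]
gripper_width: 0.854
grasp_force: 0.0
shift frac [-0.0017 -0.003  -0.0052] pos [ 0.5409 -0.2143  0.1559] t 10.1
tool y deg 111.3541514132736 z [-0.0015  0.001  -1.    ] q6 -2.4487163331083597
248.92740123860534 184.02818389935288
ring [239.8 178.7  61.8  58.4] 0.55
ring_pin [240.4 177.6  64.9  63.9] 0.59
104 148
```

View pics/w5c.png

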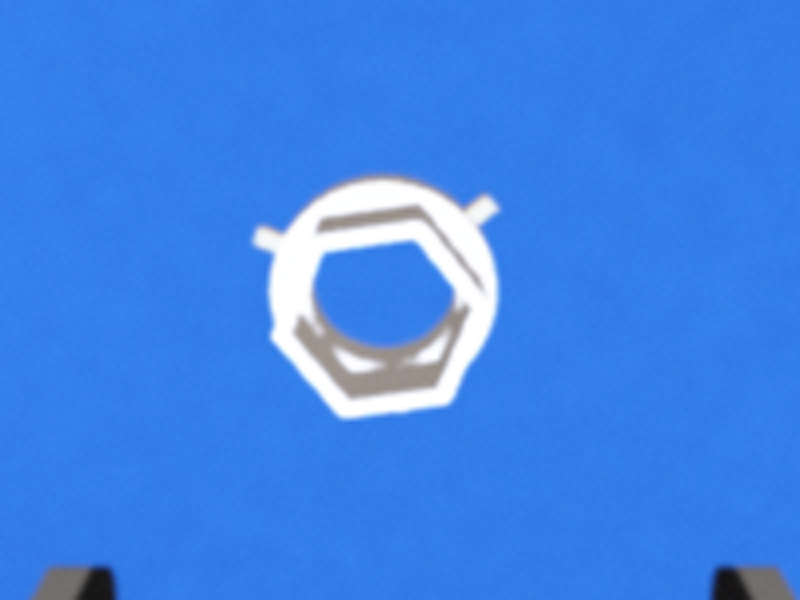

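The picture shows the ring with two pin tips at full-frame about (213,163) and (270,155). The hexagonal top has its lower edge from (234,208) to (261,205), and the fingers are clear of it.

```bash
cat > ringfit.py <<'E'
from h import *
from scipy.optimize import least_squares
# ring top silhouette by full rendering match: mask IoU between white(nonblue) mask and model hull
def model(x,y,yaw,z0=0):
    polys=[]
    t=np.radians(np.arange(0,360,5))
    cyl=[[x+.0265*np.cos(a),y+.0265*np.sin(a),z0+z] for a in t for z in(.001,.014)]
    hx=[[x+.021/np.cos(np.pi/6)*np.cos(yaw+np.pi/6+k*np.pi/3),y+.021/np.cos(np.pi/6)*np.sin(yaw+np.pi/6+k*np.pi/3),z0+z] for k in range(6) for z in(.014,.036)]
    polys=[cyl,hx]
    for k in range(3):
        a=yaw+k*2*np.pi/3;c,s=np.cos(a),np.sin(a)
        polys.append([[x+r*c-w*s,y+r*s+w*c,z0+.004+h] for r in(.02,.033) for w in(-.0025,.0025) for h in(-.001,.001)])
    return polys
def render(i,p,shape=(384,512),S=4):
    m=np.zeros((shape[0]*S,shape[1]*S),np.uint8)
    for q in model(*p):
        h=cv2.convexHull(((proj(i,np.array(q))+.5)*S).astype(np.int32));cv2.fillConvexPoly(m,h,255)
    return cv2.resize(m,shape[::-1],interpolation=cv2.INTER_AREA)/255.
E
cat > fit5.py <<'E'
from ringfit import *
from scipy.optimize import minimize
im=cv2.imread("pics/w5.png")[:,:,::-1].astype(float);i=optics.camera_info("wrist")
m=np.clip((im[:,:,0]-60)/120,0,1);m[250:]=0;m[:, :190]=0;m[:,300:]=0
m0=(m>.5).astype(np.uint8);c=cv2.findContours(m0,cv2.RETR_EXTERNAL,cv2.CHAIN_APPROX_NONE)[0];f=np.zeros_like(m0);cv2.drawContours(f,[max(c,key=len)],-1,1,-1);m=f.astype(float)
cost=lambda p:((render(i,(p[0]/1e3,p[1]/1e3,np.radians(p[2]*5)))-m)[120:240,190:300]**2).sum()
best=min((minimize(cost,[539,-216,y/5],method="Nelder-Mead",options=dict(initial_simplex=[[539,-216,y/5],[545,-216,y/5],[539,-210,y/5],[539,-216,y/5+3]])) for y in(-35,-10,15,40,65)),key=lambda r:r.fun)
print(best.x[:2],best.x[2]*5,best.fun,m.sum())
x,y=best.x[:2]/1e3
for u,v in((213.5,163),(270.5,155.3)):
    P=onz(i,u,v,.004);print("pin",P.round(4),np.hypot(P[0]-x,P[1]-y),np.degrees(np.arctan2(P[1]-y,P[0]-x)))
need([x,y,.1],np.radians(best.x[2]*5%60+60))
E
python3 fit5.py
```

```text
[ 546.43215219 -221.36492448] 29.166464127269283 111.91057285659362 2830.0
pin [ 0.546 -0.253  0.004] 0.031675211964538486 -90.83645858796577
pin [ 0.5186 -0.204   0.004 ] 0.03281218141340634 148.0821900583137
shift frac [-0.0021 -0.0096  0.0724] pos [ 0.542  -0.2148  0.1579] t 10.25
tool y deg 111.37403521094956 z [ 1.8e-03 -9.0e-04 -1.0e+00] q6 -2.4488219212029563
rz frac 0.2583968228539373 deg world -22.20757108368027
```

```bash
python3 -m inch '[{"dx":-0.0021,"dy":-0.0096,"dz":0.02,"rx":0,"ry":0,"rz":0.09},{"dx":-0.0021,"dy":-0.0096,"dz":0.05,"rx":0,"ry":0,"rz":0.18},{"dx":-0.0021,"dy":-0.0096,"dz":0.08,"rx":0,"ry":0,"rz":0.258},{"dx":-0.0021,"dy":-0.0096,"dz":0.09,"rx":0,"ry":0,"rz":0.258},{"dx":-0.0021,"dy":-0.0096,"dz":0.09,"rx":0,"ry":0,"rz":0.258}]'
python3 -m inch '[{"dx":0,"dy":0,"dz":0,"rx":0,"ry":0,"rz":0},{"dx":0,"dy":0,"dz":0,"rx":0,"ry":0,"rz":0}]';  python3 - <<'E'
from h import *
need([.5464,-.2214,.017],np.radians(89))
im=optics.grab_frame("wrist");i=optics.camera_info("wrist");cv2.imwrite("pics/w6.png",im[:,:,::-1])
im=im.astype(float);from ringfit import render
from scipy.optimize import minimize
m0=(im[:,:,0]>130).astype(np.uint8);u,v=proj(i,[[.5464,-.2214,.02]])[0].astype(int);print(u,v)
m0=cv2.morphologyEx(m0,cv2.MORPH_CLOSE,np.ones((3,3)))
n,l,st,_=cv2.connectedComponentsWithStats(m0);print([s.tolist() for s in st[1:] if s[4]>200])
E
```

```text
time: 10.75
tool_pos: [0.5451, -0.2212, 0.0839]
tool_rot: [-0.001, 0.006, 1.0, 0.0]
contact_force: [-0.2, -0.4, 0.9]
gripper_width: 0.85
grasp_force: 0.0
time: 10.95
tool_pos: [0.5468, -0.2225, 0.0866]
tool_rot: [0.001, 0.007, 1.0, -0.001]
contact_force: [0.5, -0.4, 0.4]
gripper_width: 0.851
grasp_force: 0.0
shift frac [0.0008 0.0015 0.087 ] pos [ 0.5468 -0.2225  0.0866] t 10.95
tool y deg 89.18846758769114 z [ 0.0029 -0.0016 -1.    ] q6 -2.0690753503735095
rz frac 0.0021929199590009496 deg world -0.1884675876911339
252 204
[[210, 156, 81, 87, 3771]]
```

View pics/w6.png

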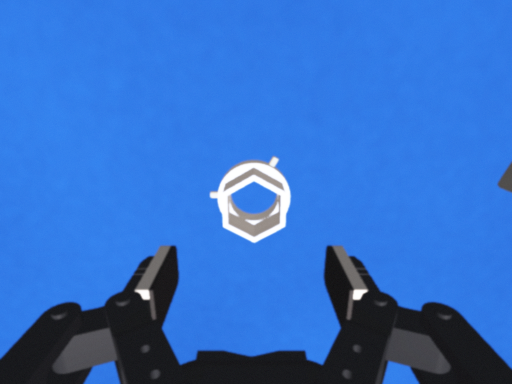

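```bash
python3 -m inch '[{"dx":0.0008,"dy":0.0015,"dz":0.03,"rx":0,"ry":0,"rz":0.002},{"dx":0.0008,"dy":0.0015,"dz":0.06,"rx":0,"ry":0,"rz":0.002},{"dx":0.0008,"dy":0.0015,"dz":0.08,"rx":0,"ry":0,"rz":0.002},{"dx":0.0008,"dy":0.0015,"dz":0.085,"rx":0,"ry":0,"rz":0.002},{"dx":0.0008,"dy":0.0015,"dz":0.085,"rx":0,"ry":0,"rz":0.002}]'
python3 -m inch '[{"dx":0,"dy":0,"dz":0,"rx":0,"ry":0,"rz":0},{"dx":0,"dy":0,"dz":0,"rx":0,"ry":0,"rz":0}]';  python3 - <<'E'
from h import *
need([.5464,-.2214,.017],np.radians(89))
E
```

```text
time: 11.5
tool_pos: [0.545, -0.2208, 0.0164]
tool_rot: [-0.0, 0.009, 1.0, 0.0]
contact_force: [-0.8, 0.2, -0.0]
gripper_width: 0.848
grasp_force: 0.0
time: 11.7
tool_pos: [0.5461, -0.2214, 0.0181]
tool_rot: [0.001, 0.009, 1.0, -0.001]
contact_force: [-0.1, 0.4, -1.2]
gripper_width: 0.852
grasp_force: 0.0
shift frac [-0.0004 -0.      0.0014] pos [ 0.5461 -0.2214  0.0181] t 11.7
tool y deg 88.9503666810588 z [ 0.0022 -0.0012 -1.    ] q6 -2.063868793102466
rz frac -0.0005775098894775788 deg world 0.04963331894119784
```

```bash
python3 -m inch '[{"dx":0,"dy":0,"dz":0,"rx":0,"ry":0,"rz":0},{"dx":0,"dy":0,"dz":0,"rx":0,"ry":0,"rz":0},{"dx":0,"dy":0,"dz":0,"rx":0,"ry":0,"rz":0},{"dx":0,"dy":0,"dz":0,"rx":0,"ry":0,"rz":0},{"dx":0,"dy":0,"dz":0,"rx":0,"ry":0,"rz":0}]' -1
python3 -m inch '[{"dx":0,"dy":0,"dz":-0.02,"rx":0,"ry":0,"rz":0},{"dx":0,"dy":0,"dz":-0.07,"rx":0,"ry":0,"rz":0},{"dx":0,"dy":0,"dz":-0.13,"rx":0,"ry":0,"rz":0},{"dx":0,"dy":0,"dz":-0.17,"rx":0,"ry":0,"rz":0},{"dx":0,"dy":0,"dz":-0.175,"rx":0,"ry":0,"rz":0}]'
python3 -m inch '[{"dx":0,"dy":0,"dz":0,"rx":0,"ry":0,"rz":0},{"dx":0,"dy":0,"dz":0,"rx":0,"ry":0,"rz":0}]';  python3 - <<'E'
from h import *
im=optics.grab_frame("wrist");i=optics.camera_info("wrist");cv2.imwrite("pics/w7.png",im[:,:,::-1])
s=state();R=rot(s)
m=(im[:,:,0]>150).astype(np.uint8);n,l,st,ce=cv2.connectedComponentsWithStats(m);print([s.tolist() for s in st[1:] if s[4]>60])
# clearance: go up over lens top (0.086)+ring
need([.505,.0314,.2],np.radians(38.8))
E
```

```text
time: 12.2
tool_pos: [0.5457, -0.2211, 0.0175]
tool_rot: [0.001, 0.009, 1.0, -0.0]
contact_force: [-1.2, -0.5, 5.5]
gripper_width: 0.482
grasp_force: 62.3
time: 12.7
tool_pos: [0.5476, -0.2222, 0.163]
tool_rot: [0.004, 0.009, 1.0, -0.002]
contact_force: [0.3, 0.2, -0.7]
gripper_width: 0.473
grasp_force: 61.7
time: 12.9
tool_pos: [0.5436, -0.22, 0.1541]
tool_rot: [-0.002, 0.009, 1.0, 0.001]
contact_force: [-0.3, 1.6, -2.1]
gripper_width: 0.473
grasp_force: 61.7
[[453, 74, 59, 140, 3153], [509, 139, 3, 25, 64], [191, 188, 111, 125, 6600], [183, 278, 13, 10, 84], [306, 278, 14, 11, 96], [418, 302, 7, 15, 86], [254, 311, 42, 39, 935]]
shift frac [ 0.054   0.3133 -0.057 ] pos [ 0.5434 -0.2199  0.1536] t 12.95
tool y deg 88.94672523347255 z [-0.0045  0.0025 -1.    ] q6 -2.063801474462513
rz frac 0.5834836429446788 deg world -50.14672523347255
```

```bash
python3 -m inch '[{"dx":0.01,"dy":0.06,"dz":0,"rx":0,"ry":0,"rz":0.09},{"dx":0.02,"dy":0.12,"dz":0,"rx":0,"ry":0,"rz":0.18},{"dx":0.03,"dy":0.18,"dz":0,"rx":0,"ry":0,"rz":0.27},{"dx":0.04,"dy":0.24,"dz":0,"rx":0,"ry":0,"rz":0.36},{"dx":0.05,"dy":0.295,"dz":0,"rx":0,"ry":0,"rz":0.45}]'
python3 -c "
from h import *
need([.505,.0314,.15],np.radians(38.8))"
```

```text
time: 13.45
tool_pos: [0.5073, 0.0178, 0.154]
tool_rot: [-0.002, 0.342, 0.94, -0.0]
contact_force: [0.5, 0.3, -1.6]
gripper_width: 0.475
grasp_force: 61.8
shift frac [0.0132 0.0111 0.005 ] pos [0.5073 0.0178 0.154 ] t 13.45
tool y deg 49.97341201932573 z [-4.2e-03  7.0e-04 -1.0e+00] q6 -0.9840017390310453
rz frac 0.13000855227942823 deg world -11.173412019325735
```

```bash
python3 -m inch '[{"dx":0.013,"dy":0.011,"dz":0.003,"rx":0,"ry":0,"rz":0.09},{"dx":0.013,"dy":0.011,"dz":0.003,"rx":0,"ry":0,"rz":0.13},{"dx":0.013,"dy":0.011,"dz":0.003,"rx":0,"ry":0,"rz":0.13},{"dx":0.013,"dy":0.011,"dz":0.003,"rx":0,"ry":0,"rz":0.13}]'
cat > hand.py <<'E'
from ringfit import *
from scipy.optimize import minimize
im=cv2.imread("pics/w7.png")[:,:,::-1].astype(float);i=optics.camera_info("wrist");s=state();R=rot(s).as_matrix()
Rc=np.array(i["R"]);D=np.diag([1,-1,-1]);j=dict(i,R=Rc@R@D,t=Rc@s["tool_pos"]+np.array(i["t"]))
m=((im[:,:,0]>90)).astype(float);valid=(im.max(2)>100)|(m>0)
blue=(im[:,:,2]-im[:,:,0]>80)
# only region above fingers; fill hole
sl=np.s_[170:272,180:320]
f=cv2.morphologyEx((~blue).astype(np.uint8),cv2.MORPH_OPEN,np.ones((2,2)))
c=cv2.findContours(f,cv2.RETR_EXTERNAL,cv2.CHAIN_APPROX_NONE)[0];g=np.zeros_like(f)
for q in c:
    if cv2.pointPolygonTest(q,(247,240),False)>=0: cv2.drawContours(g,[q],-1,1,-1)
def cost(p):
    d=(render(j,(p[0]/1e3,p[1]/1e3,np.radians(p[2]*5),-.0175+p[3]/1e3))-g)[sl]**2
    return (d*((im.max(2)>100)[sl])).sum()
def render(i,p,S=4):
    M=np.zeros((384*S,512*S),np.uint8)
    for q in model(*p): cv2.fillConvexPoly(M,cv2.convexHull(((proj(i,np.array(q))+.5)*S).astype(np.int32)),255)
    return cv2.resize(M,(512,384),interpolation=cv2.INTER_AREA)/255.
for zf in(0,1):
    f2=cost if zf else (lambda p:cost([*p[:3],0]))
    x0=np.array([0,0,-6,0.][:3+zf]);r=minimize(f2,x0,method="Nelder-Mead",options=dict(initial_simplex=np.vstack([x0,x0+np.diag([3,3,2,2.][:3+zf])])))
    print(r.x.round(2),"yaw",r.x[2]*5,r.fun,g[sl].sum())
need([.505,.0314,.12],np.radians(38.8))
E
python3 hand.py
```

```text
time: 13.85
tool_pos: [0.5062, 0.0291, 0.1526]
tool_rot: [-0.001, 0.429, 0.903, -0.001]
contact_force: [-0.7, 0.2, -1.7]
gripper_width: 0.476
grasp_force: 61.9
[ 0.82 -0.52 -5.88] yaw -29.400531335043382 576.7936793540946 7999
[ 1.13 -0.66 -5.85  1.11] yaw -29.257290070994706 553.5319492502883 7999
shift frac [0.003  0.0008 0.0407] pos [0.5062 0.0291 0.1526] t 13.85
tool y deg 39.19512978821317 z [-2.9e-03  2.0e-04 -1.0e+00] q6 -0.7734053601062388
rz frac 0.004597543851351915 deg world -0.39512978821318
```

```bash
python3 -m inch '[{"dx":0.0024,"dy":0.0008,"dz":0,"rx":0,"ry":0,"rz":0.0045},{"dx":0.0024,"dy":0.0008,"dz":0.03,"rx":0,"ry":0,"rz":0.0045},{"dx":0.0024,"dy":0.0008,"dz":0.06,"rx":0,"ry":0,"rz":0.0045},{"dx":0.0024,"dy":0.0008,"dz":0.085,"rx":0,"ry":0,"rz":0.0045},{"dx":0.0024,"dy":0.0008,"dz":0.095,"rx":0,"ry":0,"rz":0.0045}]'
python3 -m inch '[{"dx":0,"dy":0,"dz":0.002,"rx":0,"ry":0,"rz":0},{"dx":0,"dy":0,"dz":0.002,"rx":0,"ry":0,"rz":0},{"dx":0,"dy":0,"dz":0.002,"rx":0,"ry":0,"rz":0}]'
python3 -c "
from h import *
need([.5053,.031,.062],np.radians(38.8));print(state()['ft_torque'])"
```

```text
time: 14.35
tool_pos: [0.5046, 0.0308, 0.0756]
tool_rot: [-0.002, 0.433, 0.901, -0.001]
contact_force: [-0.6, 0.5, -1.3]
gripper_width: 0.476
grasp_force: 61.8
time: 14.65
tool_pos: [0.5074, 0.0309, 0.078]
tool_rot: [0.001, 0.433, 0.902, 0.0]
contact_force: [-1.3, 0.8, -1.3]
gripper_width: 0.477
grasp_force: 61.8
shift frac [ 0.0018 -0.002   0.02  ] pos [0.5074 0.0309 0.078 ] t 14.65
tool y deg 38.73312594753926 z [ 2.4e-03 -2.0e-04 -1.0e+00] q6 -0.7617044857901556
rz frac -0.0007781149330607917 deg world 0.0668740524607319
[ 0.00128732 -0.00067381  0.04162993]
```

```bash
python3 -m inch '[{"dx":0,"dy":0,"dz":0.003,"rx":0,"ry":0,"rz":0},{"dx":0,"dy":0,"dz":0.006,"rx":0,"ry":0,"rz":0},{"dx":0,"dy":0,"dz":0.009,"rx":0,"ry":0,"rz":0},{"dx":0,"dy":0,"dz":0.01,"rx":0,"ry":0,"rz":0},{"dx":0,"dy":0,"dz":0.01,"rx":0,"ry":0,"rz":0}]'
python3 -c "
from h import *
need([.5053,.031,.062],np.radians(38.8));print(state()['ft_torque'])"
```

```text
time: 15.15
tool_pos: [0.5061, 0.0311, 0.0683]
tool_rot: [-0.0, 0.433, 0.902, -0.0]
contact_force: [-0.8, 0.3, -1.3]
gripper_width: 0.477
grasp_force: 61.8
shift frac [ 0.0005 -0.0009  0.0079] pos [0.5061 0.0311 0.0683] t 15.15
tool y deg 38.74156320681607 z [-5.e-04  1.e-04 -1.e+00] q6 -0.7616539657351525
rz frac -0.0006799429635776141 deg world 0.05843679318392211
[ 0.09262079 -0.05088111 -0.05018014]
```

```bash
python3 -m inch '[{"dx":0.0005,"dy":-0.0009,"dz":0.002,"rx":0,"ry":0,"rz":0},{"dx":0.0005,"dy":-0.0009,"dz":0.004,"rx":0,"ry":0,"rz":0},{"dx":0.0005,"dy":-0.0009,"dz":0.006,"rx":0,"ry":0,"rz":0},{"dx":0.0005,"dy":-0.0009,"dz":0.007,"rx":0,"ry":0,"rz":0}]'
python3 -m inch '[{"dx":0,"dy":0,"dz":0.001,"rx":0,"ry":0,"rz":0},{"dx":0,"dy":0,"dz":0.002,"rx":0,"ry":0,"rz":0},{"dx":0,"dy":0,"dz":0.002,"rx":0,"ry":0,"rz":0}]'
python3 -c "
from h import *
need([.5053,.031,.062],np.radians(38.8));print(state()['ft_torque'])"
```

```text
time: 15.55
tool_pos: [0.5054, 0.0309, 0.0627]
tool_rot: [-0.0, 0.433, 0.902, -0.0]
contact_force: [-0.7, 0.4, -1.9]
gripper_width: 0.477
grasp_force: 61.8
time: 15.85
tool_pos: [0.5055, 0.0309, 0.0614]
tool_rot: [0.0, 0.433, 0.902, -0.0]
contact_force: [0.3, -0.3, -2.0]
gripper_width: 0.474
grasp_force: 61.9
shift frac [ 0.0003 -0.0002 -0.0008] pos [0.5055 0.0309 0.0614] t 15.85
tool y deg 38.74083032867576 z [-0. -0. -1.] q6 -0.7620540683758736
rz frac -0.0006884703879538693 deg world 0.059169671324236714
[ 0.04065453  0.01936704 -0.02465403]
```

```bash
python3 -m inch '[{"dx":0,"dy":0,"dz":0.001,"rx":0,"ry":0,"rz":0},{"dx":0,"dy":0,"dz":0.002,"rx":0,"ry":0,"rz":0},{"dx":0,"dy":0,"dz":0.002,"rx":0,"ry":0,"rz":0}]'
python3 -m inch '[{"dx":0,"dy":0,"dz":0.001,"rx":0,"ry":0,"rz":0},{"dx":0,"dy":0,"dz":0.002,"rx":0,"ry":0,"rz":0},{"dx":0,"dy":0,"dz":0.002,"rx":0,"ry":0,"rz":0}]'
```

```text
time: 16.15
tool_pos: [0.5061, 0.0308, 0.06]
tool_rot: [0.001, 0.433, 0.902, 0.0]
contact_force: [0.7, -0.1, -0.8]
gripper_width: 0.478
grasp_force: 61.9
time: 16.45
tool_pos: [0.5061, 0.0308, 0.0583]
tool_rot: [0.001, 0.433, 0.902, 0.0]
contact_force: [2.4, -0.1, -1.3]
gripper_width: 0.476
grasp_force: 61.9
```

```bash
python3 -m inch '[{"dx":0,"dy":0,"dz":0.001,"rx":0,"ry":0,"rz":0},{"dx":0,"dy":0,"dz":0.002,"rx":0,"ry":0,"rz":0},{"dx":0,"dy":0,"dz":0.002,"rx":0,"ry":0,"rz":0}]'
python3 -m inch '[{"dx":0,"dy":0,"dz":0.001,"rx":0,"ry":0,"rz":0},{"dx":0,"dy":0,"dz":0.002,"rx":0,"ry":0,"rz":0},{"dx":0,"dy":0,"dz":0.002,"rx":0,"ry":0,"rz":0}]'
python3 -c "
from h import *
need([.5053,.031,.062],np.radians(38.8));print(state()['ft_torque'])"
```

```text
time: 16.75
tool_pos: [0.5061, 0.0309, 0.0569]
tool_rot: [0.001, 0.433, 0.902, 0.0]
contact_force: [3.6, -0.2, -1.0]
gripper_width: 0.476
grasp_force: 61.9
time: 17.05
tool_pos: [0.5061, 0.0308, 0.0553]
tool_rot: [0.001, 0.433, 0.902, 0.0]
contact_force: [4.8, -0.2, 0.2]
gripper_width: 0.48
grasp_force: 62.1
shift frac [ 0.0008 -0.0006 -0.0084] pos [0.5061 0.0308 0.0553] t 17.05
tool y deg 38.742881796742786 z [ 1.4e-03 -2.0e-04 -1.0e+00] q6 -0.7621261490486315
rz frac -0.0006646004731078273 deg world 0.05711820325721441
[-0.18581634 -0.76218599 -0.03949396]
```

```bash
python3 -m inch '[{"dx":-0.0008,"dy":0.001,"dz":0,"rx":0,"ry":0,"rz":0},{"dx":-0.0008,"dy":0.001,"dz":0.0008,"rx":0,"ry":0,"rz":0},{"dx":-0.0008,"dy":0.001,"dz":0.001,"rx":0,"ry":0,"rz":0}]'
python3 -m inch '[{"dx":0,"dy":0,"dz":0.0005,"rx":0,"ry":0,"rz":0},{"dx":0,"dy":0,"dz":0.0005,"rx":0,"ry":0,"rz":0}]'
python3 -c "
from h import *
need([.5053,.031,.062],np.radians(38.8));print(state()['ft_torque'])"
```

```text
time: 17.35
tool_pos: [0.5062, 0.0309, 0.0542]
tool_rot: [-0.001, 0.433, 0.902, -0.0]
contact_force: [2.0, -1.3, 2.7]
gripper_width: 0.472
grasp_force: 62.4
time: 17.55
tool_pos: [0.5063, 0.0309, 0.0541]
tool_rot: [-0.0, 0.433, 0.902, -0.0]
contact_force: [-0.3, -0.9, 4.5]
gripper_width: 0.48
grasp_force: 62.7
shift frac [ 0.0008 -0.0009 -0.0099] pos [0.5063 0.0309 0.0541] t 17.55
tool y deg 38.74490132318094 z [-1.1e-03 -1.0e-04 -1.0e+00] q6 -0.7619340581768453
rz frac -0.0006411022159899341 deg world 0.05509867681906162
[-0.18146537  0.06759204  0.03259656]
```

```bash
python3 -m inch '[{"dx":0,"dy":0,"dz":0,"rx":0,"ry":0,"rz":0.025},{"dx":0,"dy":0,"dz":0.0003,"rx":0,"ry":0,"rz":0.05},{"dx":0,"dy":0,"dz":0.0005,"rx":0,"ry":0,"rz":0.075},{"dx":0,"dy":0,"dz":0.0007,"rx":0,"ry":0,"rz":0.1},{"dx":0,"dy":0,"dz":0.0008,"rx":0,"ry":0,"rz":0.12}]'
cat > st.py <<'E'
from h import *
s=state();R=rot(s);y=R.apply([0,1,0]);print("pos",np.round(s["tool_pos"],4),"yaw",np.degrees(np.arctan2(y[1],y[0])).round(2),"F",np.round(s["contact_force"],1),"T",np.round(s["ft_torque"],3),"tilt",R.apply([0,0,1])[:2].round(4),"g",s["grasp_force"])
E
python3 st.py
```

```text
time: 18.05
tool_pos: [0.5063, 0.0312, 0.0535]
tool_rot: [-0.0, 0.512, 0.859, -0.0]
contact_force: [-0.9, -0.0, 5.3]
gripper_width: 0.476
grasp_force: 62.7
pos [0.5063 0.0312 0.0535] yaw 28.37 F [-0.9 -0.   5.3] T [0.005 0.066 0.116] tilt [-0.0008  0.0005] g 62.728757264558226
```

```bash
python3 -m inch '[{"dx":0,"dy":0,"dz":0.0001,"rx":0,"ry":0,"rz":0.025},{"dx":0,"dy":0,"dz":0.0002,"rx":0,"ry":0,"rz":0.05},{"dx":0,"dy":0,"dz":0.0004,"rx":0,"ry":0,"rz":0.075},{"dx":0,"dy":0,"dz":0.0005,"rx":0,"ry":0,"rz":0.1},{"dx":0,"dy":0,"dz":0.0006,"rx":0,"ry":0,"rz":0.12}]'
python3 st.py
```

```text
time: 18.55
tool_pos: [0.5065, 0.0312, 0.0532]
tool_rot: [-0.0, 0.587, 0.809, 0.0]
contact_force: [-0.5, -0.1, 5.5]
gripper_width: 0.475
grasp_force: 62.7
pos [0.5065 0.0312 0.0532] yaw 18.06 F [-0.5 -0.1  5.5] T [-0.017  0.039  0.043] tilt [-0.0003  0.0005] g 62.74706051917747
```

```bash
python3 -m inch '[{"dx":0,"dy":0,"dz":0.0002,"rx":0,"ry":0,"rz":0.02},{"dx":0,"dy":0,"dz":0.0003,"rx":0,"ry":0,"rz":0.04},{"dx":0,"dy":0,"dz":0.0004,"rx":0,"ry":0,"rz":0.06},{"dx":0,"dy":0,"dz":0.0004,"rx":0,"ry":0,"rz":0.07}]'
python3 st.py
python3 -m inch '[{"dx":0,"dy":0,"dz":0.0002,"rx":0,"ry":0,"rz":0.02},{"dx":0,"dy":0,"dz":0.0003,"rx":0,"ry":0,"rz":0.04},{"dx":0,"dy":0,"dz":0.0003,"rx":0,"ry":0,"rz":0.047}]'
python3 st.py
```

```text
time: 18.95
tool_pos: [0.5067, 0.0311, 0.0532]
tool_rot: [-0.0, 0.629, 0.778, 0.0]
contact_force: [-0.9, -0.8, 6.1]
gripper_width: 0.475
grasp_force: 62.9
pos [0.5067 0.0311 0.0532] yaw 12.07 F [-0.9 -0.8  6.1] T [-0.093  0.099  0.141] tilt [-0.0001  0.0003] g 62.86835062550381
time: 19.25
tool_pos: [0.5069, 0.0311, 0.0532]
tool_rot: [0.0, 0.656, 0.755, 0.0]
contact_force: [-0.8, 0.1, 7.6]
gripper_width: 0.479
grasp_force: 63.0
pos [0.5069 0.0311 0.0532] yaw 8.04 F [-0.8  0.1  7.6] T [-0.087  0.25   0.064] tilt [0.0002 0.0002] g 62.98040847759694
```

```bash
Z='"dx":0,"dy":0,"dz":0,"rx":0,"ry":0'; python3 -m inch '[{"dx":0,"dy":0,"dz":-0.0003,"rx":0,"ry":0,"rz":0.012},{"dx":0,"dy":0,"dz":-0.0003,"rx":0,"ry":0,"rz":0.023},{"dx":0,"dy":0,"dz":-0.0003,"rx":0,"ry":0,"rz":0.023}]' >/dev/null
python3 st.py
python3 -m inch '[{"dx":0,"dy":0,"dz":0,"rx":0,"ry":0,"rz":0.012},{"dx":0,"dy":0,"dz":0,"rx":0,"ry":0,"rz":0.023},{"dx":0,"dy":0,"dz":0,"rx":0,"ry":0,"rz":0.023}]' >/dev/null
python3 st.py
```

```text
pos [0.5068 0.0311 0.0532] yaw 6.07 F [-0.3 -0.5  6.7] T [-0.046  0.054  0.014] tilt [0.0002 0.0002] g 62.81697048107162
pos [0.5068 0.0311 0.0532] yaw 4.1 F [-0.2 -0.3  6.1] T [-0.05   0.079 -0.019] tilt [0.0003 0.0002] g 62.8078692429699
```

```bash
python3 -m inch '[{"dx":0,"dy":0,"dz":0,"rx":0,"ry":0,"rz":0.012},{"dx":0,"dy":0,"dz":0,"rx":0,"ry":0,"rz":0.023},{"dx":0,"dy":0,"dz":0,"rx":0,"ry":0,"rz":0.023}]' >/dev/null
python3 st.py
python3 -m inch '[{"dx":0,"dy":0,"dz":0,"rx":0,"ry":0,"rz":0.012},{"dx":0,"dy":0,"dz":0,"rx":0,"ry":0,"rz":0.023},{"dx":0,"dy":0,"dz":0,"rx":0,"ry":0,"rz":0.023}]' >/dev/null
python3 st.py
```

```text
pos [0.5068 0.031  0.0532] yaw 2.13 F [ 0.4 -0.4  6.9] T [-0.087  0.098  0.041] tilt [0.0003 0.    ] g 62.80656416667625
pos [0.5068 0.0309 0.0532] yaw 0.16 F [-0.3 -1.1  6.8] T [-0.136  0.075  0.087] tilt [ 0.0002 -0.0001] g 62.81295396387577
```

```bash
python3 -m inch '[{"dx":0,"dy":0,"dz":0,"rx":0,"ry":0,"rz":0},{"dx":0,"dy":0,"dz":0,"rx":0,"ry":0,"rz":0}]' >/dev/null
python3 st.py
python3 -m inch '[{"dx":0,"dy":0,"dz":0,"rx":0,"ry":0,"rz":0.01},{"dx":0,"dy":0,"dz":0,"rx":0,"ry":0,"rz":0.012}]' >/dev/null
python3 st.py
```

```text
pos [0.5068 0.031  0.0532] yaw 0.17 F [-0.2 -0.3  6.4] T [-0.129  0.091 -0.009] tilt [ 0.0002 -0.0001] g 62.81445309519768
pos [0.5067 0.0309 0.0532] yaw -0.84 F [ 0.2 -0.3  5.9] T [-0.128  0.091  0.262] tilt [ 0.0001 -0.0003] g 62.830916109960526
```

```bash
for k in 1 2 3 4; do python3 -m inch '[{"dx":0,"dy":0,"dz":0,"rx":0,"ry":0,"rz":0}]' >/dev/null; python3 st.py; done
```

```text
pos [0.5068 0.0309 0.0532] yaw -0.83 F [ 0.1 -0.7  5.9] T [-0.18   0.031  0.218] tilt [ 0.0001 -0.0003] g 62.82606159104034
pos [0.5068 0.0309 0.0532] yaw -0.83 F [ 0.4 -0.6  5.9] T [-0.122  0.017  0.178] tilt [ 0.0001 -0.0003] g 62.82385604688898
pos [0.5068 0.0309 0.0532] yaw -0.83 F [ 0.2 -0.4  6.4] T [-0.161  0.098  0.213] tilt [ 0.0001 -0.0003] g 62.82305581960827
pos [0.5068 0.0309 0.0532] yaw -0.83 F [-0.3  0.5  6.7] T [-0.158  0.037  0.209] tilt [ 0.0002 -0.0003] g 62.82329602399841
```

```bash
python3 -m inch '[{"dx":0,"dy":0,"dz":0,"rx":0,"ry":0,"rz":0.007},{"dx":0,"dy":0,"dz":0,"rx":0,"ry":0,"rz":0.012}]' >/dev/null
for k in 1 2 3 ; do python3 -m inch '[{"dx":0,"dy":0,"dz":0,"rx":0,"ry":0,"rz":0}]' >/dev/null; python3 st.py; done
```

```text
pos [0.5067 0.0309 0.0531] yaw -1.86 F [-0.6 -0.7  6.3] T [-0.207  0.069  0.203] tilt [ 0.     -0.0004] g 62.83101079752669
pos [0.5067 0.0309 0.0532] yaw -1.86 F [-0.3 -1.   6.7] T [-0.139  0.132  0.182] tilt [ 0.     -0.0003] g 62.83034829190001
pos [0.5067 0.0309 0.0532] yaw -1.86 F [-1.  -1.4  5.4] T [-0.12   0.089  0.274] tilt [ 0.0001 -0.0004] g 62.83109795884229
```

```bash
for j in 1 2; do python3 -m inch '[{"dx":0,"dy":0,"dz":0,"rx":0,"ry":0,"rz":0.007},{"dx":0,"dy":0,"dz":0,"rx":0,"ry":0,"rz":0.014}]' >/dev/null
for k in 1 2 3 4; do python3 -m inch '[{"dx":0,"dy":0,"dz":0,"rx":0,"ry":0,"rz":0}]' >/dev/null; python3 st.py; done; done
```

```text
pos [0.5067 0.0309 0.0531] yaw -3.06 F [-0.4 -0.9  6.2] T [-0.188  0.034  0.25 ] tilt [-0.0001 -0.0005] g 62.83745870226994
pos [0.5067 0.0309 0.0531] yaw -3.05 F [-0.5 -0.5  7.1] T [-0.144  0.099  0.333] tilt [-0.     -0.0004] g 62.83659016946331
pos [0.5067 0.0309 0.0531] yaw -3.05 F [-0.3 -1.7  6.7] T [-0.161  0.078  0.306] tilt [-0.0001 -0.0004] g 62.83582566305995
pos [0.5067 0.0309 0.0531] yaw -3.06 F [-1.3 -0.9  6.7] T [-0.18   0.06   0.214] tilt [-0.     -0.0004] g 62.83681218512356
pos [0.5067 0.0309 0.0531] yaw -4.25 F [-0.6 -0.2  6.4] T [-0.206  0.106  0.306] tilt [-0.0001 -0.0005] g 62.837637847987935
pos [0.5067 0.0309 0.0531] yaw -4.25 F [-0.3 -1.5  6.3] T [-0.21   0.136  0.342] tilt [-0.0001 -0.0005] g 62.83733679796569
pos [0.5067 0.0309 0.0531] yaw -4.25 F [-1.5 -0.8  6.1] T [-0.158  0.091  0.353] tilt [-0.0001 -0.0005] g 62.837449349462986
pos [0.5067 0.0309 0.0531] yaw -4.25 F [-1.3 -1.5  6.4] T [-0.203  0.09   0.319] tilt [-0.0001 -0.0005] g 62.83657406573184
```

Torque is rising steadily, about 4° to 5° past bearing on the flange, so the ring is snug. I let go and retreat.

```bash
python3 -m inch '[{"dx":0,"dy":0,"dz":0,"rx":0,"ry":0,"rz":0},{"dx":0,"dy":0,"dz":-0.0005,"rx":0,"ry":0,"rz":0},{"dx":0,"dy":0,"dz":-0.001,"rx":0,"ry":0,"rz":0},{"dx":0,"dy":0,"dz":-0.001,"rx":0,"ry":0,"rz":0},{"dx":0,"dy":0,"dz":-0.001,"rx":0,"ry":0,"rz":0}]' 0.7
python3 -m inch '[{"dx":0,"dy":0,"dz":-0.01,"rx":0,"ry":0,"rz":0},{"dx":0,"dy":0,"dz":-0.04,"rx":0,"ry":0,"rz":0},{"dx":0,"dy":0,"dz":-0.09,"rx":0,"ry":0,"rz":0},{"dx":-0.06,"dy":0,"dz":-0.14,"rx":0,"ry":0,"rz":0},{"dx":-0.08,"dy":0,"dz":-0.15,"rx":0,"ry":0,"rz":0}]'
python3 -m inch '[{"dx":0,"dy":0,"dz":0,"rx":0,"ry":0,"rz":0},{"dx":0,"dy":0,"dz":0,"rx":0,"ry":0,"rz":0}]'
python3 - <<'E'
from h import *
im=optics.grab_frame("wrist");i=optics.camera_info("wrist");cv2.imwrite("pics/w8.png",im[:,:,::-1])
u,v=proj(i,[[.5055,.031,.06]])[0].astype(int);print(u,v);a=max(v-75,0);b=max(u-100,0)
cv2.imwrite("pics/w8c.png",cv2.resize(im[a:a+150,b:b+200],(800,600),interpolation=cv2.INTER_CUBIC)[:,:,::-1])
E
```

```text
time: 23.45
tool_pos: [0.5063, 0.031, 0.0529]
tool_rot: [-0.0, 0.733, 0.68, -0.0]
contact_force: [-0.3, 0.1, -0.6]
gripper_width: 0.849
grasp_force: 0.0
time: 23.95
tool_pos: [0.5034, -0.0341, 0.1778]
tool_rot: [0.003, 0.733, 0.68, 0.002]
contact_force: [1.0, 0.5, 0.6]
gripper_width: 0.854
grasp_force: 0.0
time: 24.15
tool_pos: [0.5019, -0.0331, 0.1738]
tool_rot: [0.0, 0.734, 0.68, 0.0]
contact_force: [0.7, 0.0, -0.4]
gripper_width: 0.848
grasp_force: 0.0
250 110
```

View pics/w8c.png

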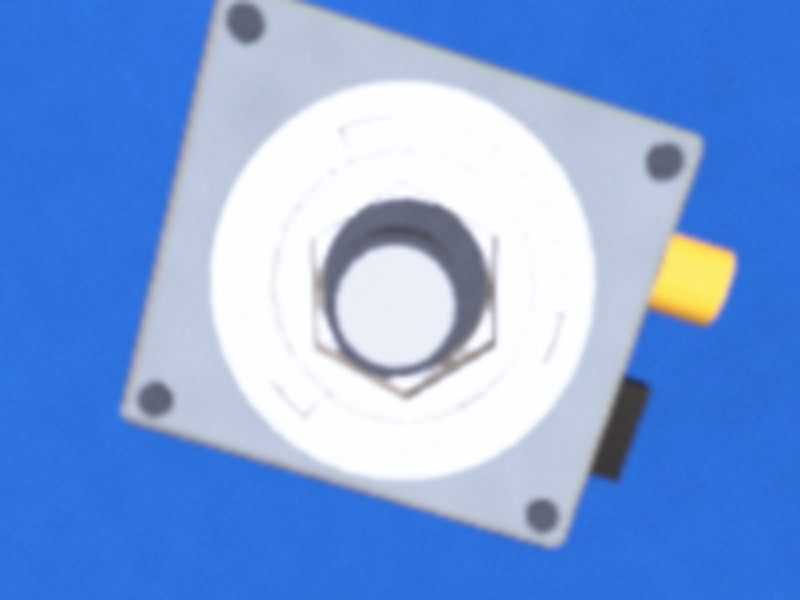

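The slots at crop (365,130), (555,335) and (295,400) show no pins in them. The ring sits level with its hex centred at about (405,300), and the lens glass at (395,305) is inside it.

```bash
python3 -c "
from plant import ticket
print(ticket.job_done())"
```

```text
the job is handed in; nothing more can be done
None
```

The job is handed in at about 24 s: the lens is home in the cell and the ring is screwed about 43° clockwise, stopped about 4–5° after the torque began to rise. The clamping force is only estimated at 12–20 N, and I moved none of the other things on the bench.

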